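# Refit the retaining ring of a laboratory shaker's drive pin

### The job

The orbital shaker's platform is off so that its drive bearing can be serviced. Tip the loose dust cap up on one edge where it sits over the bearing, then lift it off and stand it right way up in the steel parts tray. Then take the circlip pliers by their grips, squeeze them right up to their stop so that the ring on their tips is spread, bring the ring gently down over the drive pin until it lies around the groove just above the washer, and finish there still holding the pliers squeezed, with the ring spread and level; leave everything else on the bench where it is.

Things in the scene. Friction and masses are not known exactly. Their poses are not given: they have to be found in the camera images.
- shaker: Fixed white orbital shaker, 180 (x) by 170 mm (y), deck 72 mm above the bench, four rubber mounts 14 mm high near its corners. Origin on the bench under the drive pin's axis. On the deck, about that axis, tops above the bench: aluminium flange 76 mm across, top 83 mm; bearing rim 56 across, top 88; steel washer 42 across, top 92; then the upright pin.
- groove (a point): On the axis of the upright steel drive pin, at the washer's top face (92 mm above the bench), where the groove begins: 4 mm high, 22 mm across. The pin is 25 mm across and ends 18 mm above this point, its last 3.5 mm tapering to 20 mm across. The cap hides it at first.
- cap: Loose grey round dust cap (63 to 126 g), an inverted cup 64 mm across outside, 59 inside, 36 mm high. Its edge sits on the flange around the bearing rim, overlapping that by 5 mm with 1.5 mm play all round, and covers the pin. Origin at the centre of its open underside (83 mm above the bench when seated), z up through the closed top.
- tray: Fixed open stainless parts tray, empty, 170 mm (x) by 140 mm (y) outside, rim 18 mm high, walls and floor 3 mm thick. Origin on the bench under its centre, z up.
- rest: Fixed aluminium tool rest under the pliers: base plate 150 (x) by 100 mm (y), 5 mm thick, centred at x = -100 mm from this origin; two upright ribs across it, 10 mm thick, 92 mm long, tops 34 mm above the bench, at x = -50 and -155 mm. Origin on the bench, z up.
- pliers: Loose dark steel circlip pliers (about 200 g), bent nose, 180 mm long, lying level on the rest. Origin at the pivot, mid-thickness (40 mm above the bench at the start); x, the line of symmetry, points to the nose, z up. Nose and grips lie level with the origin; at the nose's end two tips point down and carry the ring, its underside 18 mm below the origin.
- grips (a point): On the pliers' axis midway between their two dark plastic grips, 75 mm behind the pivot, mid-thickness: the place to hold. The grips (12 mm thick in z, from 30 to 118 mm behind the pivot) have outer faces 59 mm apart here when relaxed, flaring backwards, and 36 mm apart, parallel, on the stop. Fingers reach down freely beside them, between the rest's ribs.
- handle_l (a joint): How far each grip is squeezed: 0 relaxed, about 0.149 rad on the stop screw (both grips move alike, towards the axis). Squeezing spreads the tips and the ring; a spring opens them again: about 11 N on each grip at grips holds them on the stop, more only presses on the stop.
- ring_mid (a point): Centre of the flat steel retaining ring (2.5 mm thick, 3.5 mm wide, an eye at each end on a plier tip; it stays on the tips), on its underside: 71.4 mm ahead of the pivot on the pliers' axis, 18 mm below. Ring parallel to the pliers' x and y, gap towards the pivot. Spread to the stop its opening is 29.4 mm across; relaxed it is too narrow for the pin.
- forceps: Bystander: steel forceps 122 mm long lying on the bench, 7 mm high; origin under its middle.
- marker: Bystander: white marker pen with a dark cap 127 mm long lying on the bench, 12 mm high; origin under its middle.
- dropper: Bystander: amber dropper bottle, 28 mm across, 62 mm high, standing; origin under its centre.
- grease_jar: Bystander: small white jar, 38 mm across, 34 mm high, standing; origin under its centre.
- screwdriver: Bystander: dark-handled screwdriver 170 mm long lying on the bench at the left, about 30 mm high; origin under its middle.
There are look-alikes about, which are no part of the job. There is more than one size of the tray; the job needs the largest.

How it is judged (in metres and radians):
On the way, in this order (a step that is already met when the one before it is completed fails the run):
1. the cap is tipped up on one edge by at least 8 degrees while still down over the bearing (angle between cap's own z axis and vertical above 0.14 rad and horizontal distance between cap and groove below 0.02 m and z of cap in the frame of groove below 0.003 m), for 0.04 s.
2. the cap stands right way up in the tray, let go and at rest (x of cap in the frame of tray between -0.055 and 0.055 m and y of cap in the frame of tray between -0.042 and 0.042 m and z of cap in the frame of tray below 0.007 m and angle between cap's own z axis and vertical below 0.1 rad and contact force between cap and the fingers below 0.2 N and linear speed of cap below 0.03 m/s), for 0.2 s.
3. the pliers are held clear above their rest, squeezed so that the ring is spread (height (world z) of pliers above 0.07 m and value of joint handle_l above 0.125 rad and contact force between pliers and the fingers above 3 N and contact force between pliers and rest below 0.1 N), for 0.2 s.
At the end, for the whole second after the job is handed in: Ring spread (grips squeezed past 0.125 rad), held by the fingers, still: centre within 4 mm of the pin's axis, underside -1.5 to +2.5 mm from the washer's top, level within 0.1 rad, under 20 N on the shaker. Cap upright on the tray floor, let go, within 55 (x) and 42 mm (y) of its centre (all of step 2 and horizontal distance between ring_mid and groove below 0.004 m and z of ring_mid in the frame of groove between -0.0015 and 0.0025 m and angle between the z axis of pliers and the z axis of shaker, either way round below 0.1 rad and value of joint handle_l above 0.125 rad and contact force between pliers and the fingers above 3 N and contact force between pliers and shaker below 20 N and linear speed of pliers below 0.02 m/s and height (world z) of pliers above 0.1 m); the arm keeps its last pose, push and grip.
It fails at once if a bystander on the bench is pushed more than 20 mm from its place (distance of any of forceps, marker, dropper, grease_jar, screwdriver from where it was at the start of the episode above 0.02 m).
It fails at once if the cap is dropped or thrown (linear speed of cap above 0.6 m/s and contact force between cap and the fingers below 0.05 N).
It fails at once if the ring is forced against the shaker with more than 40 N (contact force between pliers and shaker above 40 N).
It also fails if it takes over 72 s, if anything falls off the work surface, if the arm or the gripper's body presses on something with over 40 N, if the wrist force passes 120 N, or if a joint passes its speed limit or range.

### The arm

A 6-joint arm with a two-finger parallel gripper is mounted at the origin on the work surface. World frame = base frame: x ahead of the robot, y to its left, z up, the work surface at z = 0. Lengths are in mm, angles in degrees, forces in N, time in s.
With the tool pointing down it reaches from about 350 to 850 mm from the base axis. Payload 8.1 kg.
Tool frame: the origin (TCP) lies midway between the tips of the shut fingers; the grasp point (between the pads) lies 19 mm behind it; z points along the fingers, y is the line along which they close (so a half turn about z gives the same grasp; the last joint's range is limited). The gripper opens to 85 mm and grips with 20 to 120 N. Pads are 22 mm wide; open, the fingers measure 114 mm over their backs; the gripper's body (76 mm by 85 mm) begins 54 mm behind the grasp point. The pads swing forward as they close: fully open they stand 13 mm farther back than shut.
Start: joints at [-75.711, 7.471, 85.268, -0, 87.261, -4.893], TCP at [197.168, -566.683, 231.292] pointing down, gripper open.
Joint ranges: [-169.43, 169.43], [-51.17, 129.36], [1.28, 143.12], [-76.62, 256.62], [0, 156.53], [-152.29, 152.29]. Speed limits (degrees/s): [136.94, 136.94, 159.86, 180, 180, 180].

### API

Orientations are given as [roll, pitch, yaw] about the fixed x, y, z axes, in that order (R = Rz(yaw) Ry(pitch) Rx(roll)).
In Python, from bench import sense, snapshot, order, finder gives the robot as it stands.
- The arm moves only by the tool send_rows, never from a script. Its argument "steps" is a list of rows, each a list of 2 entries, a list of its own where there are three numbers: the shift along the world's x, y, z in units of 30 mm (1.0 is 30 mm), then the turn, a rotation vector about the world's x, y, z in rad. In form: [[[dx, dy, dz], [wx, wy, wz]], ...]. A call has 1 to 10 rows; each row is the pose to reach, as a shift and turn from the pose commanded when the call began; what a row does not reach only later rows make up. A row lasts 1/8 s, in which the tool goes at most 62.5 mm and 10.7 degrees, less where a joint would pass 70% of its speed; a pose out of reach is approached as far as the arm can. A call with a gripper value outside its range is refused whole. "fingers" is the closure, from 0 (fully open) to 1 (shut), set as the call begins (left out, the last holds). The fingers move at their own pace and stop on an object; "squeeze" is the grip in N (left out, the last holds). Time passes only in rows, so rows that repeat a pose let the fingers close. It gives the time, the measured TCP pose, the force, the opening and the grip force at its end, in the units of the state.
- sense(): the state, without advancing time (a new reading comes with each control period).
- snapshot(name): name is "scene" or "top" or "wrist"; returns a dict with "img" (480x640x3 uint8, red, green, blue), "K" (3x3 intrinsics, pixels), "pose" (4x4, takes a point from camera to world coordinates). Camera axes: x right, y up, looking along -z (the intrinsics and any distortion apply to the point x, -y, -z); pixel columns grow to the right and rows downward; lengths in mm; the calibration is good to about 2 mm. A picture is of the moment at which its call begins. There is no depth.
- order.hand_in(): hands the job in; it is judged then, once.
Trained networks look in the newest picture that a camera, given by its name, has taken for a name from the list of things; names that differ only in an ending like _2 or _b are one class to them, and where a whole thing is asked for, a point or a joint stands for the part that bears it (a point fixed in the world has none). Each returns a list of dicts, best first, with "confidence" (0 to 1); they miss things now and then, are a little off and sometimes report something else, mostly with a low value. They report only what shows in the picture. A call takes as long as a camera call. They do not tell look-alikes from the thing itself.
- finder.find_in(label, camera): "box" ([left, top, width, height] as shares, 0 to 1, of the picture: columns of its width, rows of its height, round what is visible of it).
- finder.trace(label, camera): "mask" (480x640 bool, what is visible of it) and "box" ([left, top, width, height] as shares, 0 to 1, of the picture: columns of its width, rows of its height, round what is visible of it).
- finder.pinpoint(label, camera): "at" ([column, row] as shares, 0 to 1, of the picture: columns of its width, rows of its height: a listed point, or the origin of a listed thing).
The state is a dict: "time": time; "joint_pos": joint angles; "qd": joint speeds; "joint_efforts": joint torques, N m; "tool_pos": TCP position; "tcp_rot": TCP orientation; "ft_force": force on the tool from outside, world axes, zero at the start; "wrist_torque": the same for the moment, N m; "finger_gap": finger opening in mm; "grip_force": force on a finger pad.
Only numpy, scipy, OpenCV 4.12 (cv2) and the standard library are available. Lean on these libraries where they do the work, as an engineer would, in place of code of your own. Each camera call takes 0.05 s, during which the arm holds its last target. There are 200 camera calls.

## Working session

There is one attempt and no reset: what is moved stays moved. The work goes in short steps, Python scripts to look and compute and a tool call to move; the robot and the scene stay as the last step left them, time stands still between calls to the robot, and variables do not carry over. Pictures are saved under pics/ and viewed, at most 10 in all, crops included, and the job is handed in when it is done.

Besides the shell and the picture viewer there is one more tool, called after "Emit:" by a JSON object that holds its "op" and its "data", one argument or row to a line. send_rows: Moves the arm, as the interface text tells. Its arguments: {"type":"object","properties":{"steps":{"type":"array"},"fingers":{"type":"number"},"squeeze":{"type":"number"}},"required":["steps"]}

```bash
mkdir -p pics; ls; cat > h.py <<'E'
import numpy as np, cv2, json
from bench import sense, snapshot, order, finder
def ray(s,u,v):
    K=np.array(s['K']);P=np.array(s['pose'])
    d=np.array([(u-K[0,2])/K[0,0],-(v-K[1,2])/K[1,1],-1.0])
    return P[:3,3],P[:3,:3]@d
def atz(s,u,v,z):
    o,d=ray(s,u,v);return o+d*(z-o[2])/d[2]
def proj(s,p):
    K=np.array(s['K']);P=np.array(s['pose']);c=P[:3,:3].T@(np.array(p)-P[:3,3])
    return np.array([K[0,2]+K[0,0]*c[0]/-c[2],K[1,2]+K[1,1]*c[1]/c[2]])
def save(s,n): cv2.imwrite('pics/'+n+'.png',cv2.cvtColor(s['img'],cv2.COLOR_RGB2BGR))
E
python3 - <<'E'
from h import *
Z=dict(shaker=0,groove=92,cap=83,tray=0,rest=0,pliers=40,grips=40,ring_mid=22,forceps=0,marker=0,dropper=0,grease_jar=0,screwdriver=0)
S={}
for c in('top','scene'):
    s=S[c]=snapshot(c);save(s,c+'0');print(c,{k:(np.array(v).round(3).tolist()) for k,v in s.items() if k!='img'})
    for n,z in Z.items():
        for r in finder.pinpoint(n,c)[:3]:
            u,v=r['at'][0]*640,r['at'][1]*480
            print(c,n,round(r['confidence'],2),round(u),round(v),atz(s,u,v,z).round(0))
E
```

```text
pics
top {'K': [[530.597, 0.0, 320.94], [0.0, 530.597, 242.063], [0.0, 0.0, 1.0]], 'pose': [[0.006, 0.994, -0.111, 378.379], [-1.0, 0.005, -0.009, -55.123], [-0.008, 0.111, 0.994, 1332.89], [0.0, 0.0, 0.0, 1.0]]}
top shaker 0.82 304 207 [617.   2.   0.]
top groove 0.71 302 201 [616.   1.  92.]
top cap 0.77 303 203 [612.  -0.  83.]
top cap 0.5 247 215 [583. 133.  83.]
top tray 0.9 444 299 [ 386. -349.    0.]
top tray 0.89 426 208 [ 615. -309.    0.]
top rest 0.81 191 211 [607. 288.   0.]
top pliers 0.82 192 227 [559. 274.  40.]
top grips 0.88 190 258 [484. 277.  40.]
top ring_mid 0.81 194 201 [626. 275.  22.]
top forceps 0.47 246 212 [604. 148.   0.]
top marker 0.68 359 211 [ 609. -139.    0.]
top grease_jar 0.53 362 301 [ 381. -146.    0.]
top screwdriver 0.79 113 235 [544. 486.   0.]
top screwdriver 0.58 363 209 [ 613. -149.    0.]
scene {'K': [[503.904, 0.0, 319.692], [0.0, 503.904, 241.376], [0.0, 0.0, 1.0]], 'pose': [[0.366, -0.67, 0.646, 1422.12], [0.931, 0.248, -0.27, -409.067], [0.021, 0.7, 0.714, 1113.318], [0.0, 0.0, 0.0, 1.0]]}
scene groove 0.8 343 268 [616.  -1.  92.]
scene cap 0.69 343 273 [625.  -5.  83.]
scene tray 0.94 235 324 [ 622. -312.    0.]
scene tray 0.84 202 263 [ 379. -347.    0.]
scene tray 0.77 132 294 [ 424. -553.    0.]
scene rest 0.67 433 264 [620. 294.   0.]
scene pliers 0.87 420 239 [546. 283.  40.]
scene grips 0.94 405 229 [495. 262.  40.]
scene grips 0.34 341 289 [640. -15.  40.]
scene ring_mid 0.98 432 265 [639. 275.  22.]
scene ring_mid 0.21 238 323 [ 639. -305.   22.]
scene forceps 0.57 389 275 [612. 152.   0.]
scene marker 0.44 290 301 [ 602. -149.    0.]
scene dropper 0.72 268 248 [ 386. -145.    0.]
scene dropper 0.52 352 222 [371. 140.   0.]
scene grease_jar 0.57 266 245 [ 374. -150.    0.]
scene screwdriver 0.78 472 229 [534. 489.   0.]
```

```bash
python3 -c "
from bench import sense;print(sense())"
```

```text
{'time': 1.4, 'joint_pos': array([-7.57104981e+01,  7.47072890e+00,  8.52654880e+01, -1.03547899e-03,
        8.72617187e+01, -4.89394264e+00]), 'qd': array([ 0.08466778,  0.05061099,  0.03283035, -0.04455074, -0.04103636,
       -0.02998575]), 'joint_efforts': array([ 3.75707248e-05, -5.69315672e+01, -5.00849354e+01, -2.19453123e-04,
        1.43949779e-03,  5.79717863e-06]), 'tool_pos': array([ 197.16726272, -566.69985182,  231.31897065]), 'tcp_rot': array([1.79998031e+02, 1.20664483e-03, 1.91834940e+01]), 'ft_force': array([0.85198785, 0.53794552, 0.06389466]), 'wrist_torque': array([0.05873564, 0.01092748, 0.01054591]), 'grip_force': 0.0, 'finger_gap': 85.14406069863817}
```

View pics/top0.png

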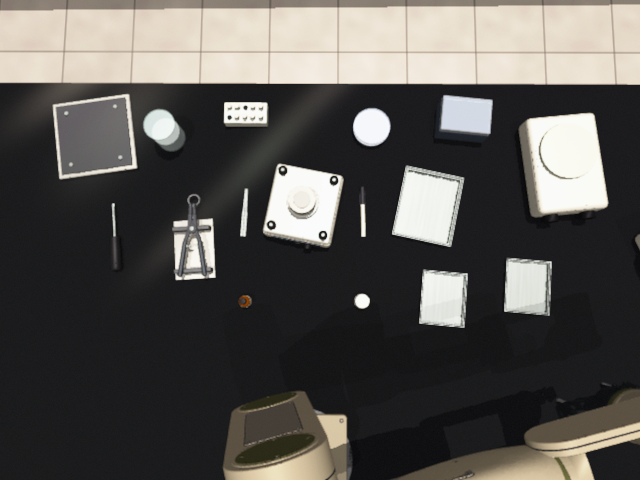

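View pics/scene0.png

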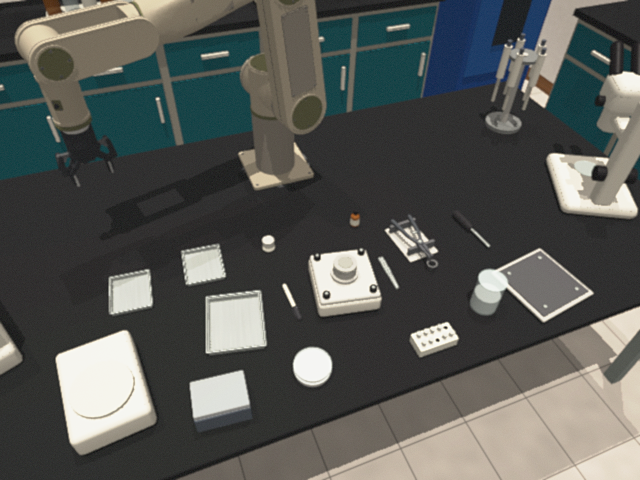

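```bash
python3 - <<'E'
from h import *
s=snapshot('top')
for n,z in(('tray',18),('rest',5),('cap',119),('pliers',40),('shaker',72)):
    for r in finder.trace(n,'top')[:3]:
        m=r['mask'].astype(np.uint8);c=max(cv2.findContours(m,0,1)[0],key=cv2.contourArea).reshape(-1,2)
        p=np.array([atz(s,u,v,z)[:2] for u,v in c],np.float32)
        print(n,round(r['confidence'],2),np.median(c,0),[np.round(q,1) for q in cv2.minAreaRect(p)])
I=s['img'];cr=I[150:340,160:570];cv2.imwrite('pics/crop1.png',cv2.cvtColor(cv2.resize(cr,(800,371),interpolation=2),4))
E
```

```text
tray 0.89 [528. 287.] [array([ 417.6, -550.9]), array([111. , 131.5]), np.float64(85.6)]
tray 0.82 [427.  206.5] [array([ 618. , -307.5]), array([153.5, 179.1]), np.float64(77.8)]
tray 0.69 [442. 298.] [array([ 388.8, -343.1]), array([110.6, 131.8]), np.float64(85.4)]
rest 0.9 [193. 252.] [array([506.9, 278.9]), array([150.9, 105.6]), np.float64(4.3)]
rest 0.7 [185. 238.] [array([531.8, 291.5]), array([ 27., 178.]), np.float64(82.0)]
cap 0.96 [301.5 200.5] [array([610.3,   2.9]), array([66.1, 60.5]), np.float64(0.4)]
pliers 0.87 [192. 247.] [array([528.7, 271.5]), array([180.7,  73.5]), np.float64(0.3)]
pliers 0.22 [303.  206.5] [array([608.3,   5.5]), array([173. , 196.4]), np.float64(79.4)]
shaker 0.69 [303. 206.] [array([603.4,   2.3]), array([169.4, 193.1]), np.float64(78.6)]
shaker 0.55 [428.  206.5] [array([ 608.3, -299.9]), array([146.3, 174.8]), np.float64(77.5)]
```

View pics/crop1.png

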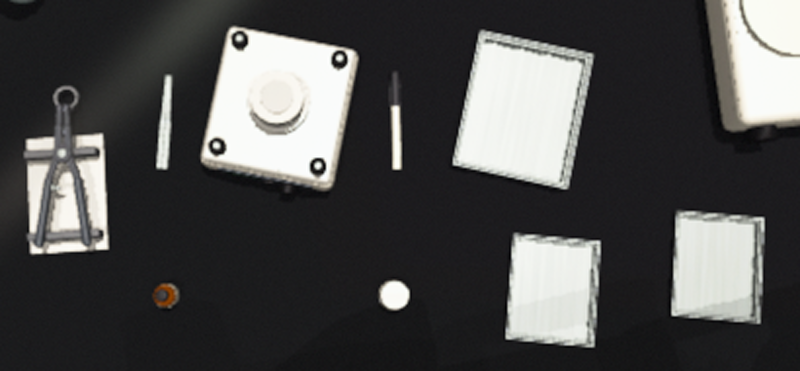

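Emit:
{"op": "send_rows", "data": {
  "steps": [
    [[1.4,1.9,0.2],[0,0,0]],
    [[2.8,3.8,0.4],[0,0,0]],
    [[4.2,5.7,0.6],[0,0,0]],
    [[5.6,7.6,0.8],[0,0,0]],
    [[7,9.5,1],[0,0,0]],
    [[8.4,11.4,1.2],[0,0,0]],
    [[9.8,13.3,1.4],[0,0,0]],
    [[11.2,15.2,1.6],[0,0,0]],
    [[12.6,17.1,1.8],[0,0,0]],
    [[13.6,18.6,2],[0,0,0]]
  ]
}}

```text
time: 2.95
tool_pos: [566.6, -62.8, 285.1]
tcp_rot: [180.0, -0.0, 19.2]
ft_force: [1.0, -1.4, -0.2]
finger_gap: 85.4
grip_force: 0.0
```

Emit:
{"op": "send_rows", "data": {
  "steps": [
    [[0,0,0],[0,0,0]],
    [[0,0,0],[0,0,0]],
    [[0,0,0],[0,0,0]],
    [[0,0,0],[0,0,0]],
    [[0,0,0],[0,0,0]]
  ]
}}

```text
time: 3.58
tool_pos: [565.3, -65.5, 284.8]
tcp_rot: [180.0, -0.0, 19.1]
ft_force: [0.4, 0.0, -0.4]
finger_gap: 85.3
grip_force: 0.0
```

```bash
python3 - <<'E'
from h import *
s=snapshot('wrist');save(s,'w1');print(np.array(s['K']).round(1),np.array(s['pose']).round(3))
for n,z in(('cap',83),('shaker',0),('groove',92)):
    for r in finder.pinpoint(n,'wrist')[:2]:
        u,v=np.array(r['at'])*[640,480]; print(n,round(r['confidence'],2),u,v,atz(s,u,v,z).round(1))
for r in finder.trace('cap','wrist')[:2]:
    m=r['mask'].astype(np.uint8);c=max(cv2.findContours(m,0,1)[0],key=cv2.contourArea).reshape(-1,2)
    print('cap',r['confidence'],np.array(r['box'])*[640,480,640,480])
print(proj(s,[612,1,119]),proj(s,[612,1,83]))
E
```

```text
[[420.2   0.  307.5]
 [  0.  420.2 235.5]
 [  0.    0.    1. ]] [[ 3.28000e-01  9.01000e-01  2.85000e-01  6.37275e+02]
 [-9.45000e-01  3.12000e-01  9.90000e-02 -3.99790e+01]
 [ 0.00000e+00 -3.01000e-01  9.54000e-01  4.27106e+02]
 [ 0.00000e+00  0.00000e+00  0.00000e+00  1.00000e+00]]
cap 0.6 249.728 112.32000000000001 [6.156e+02 6.000e-01 8.300e+01]
cap 0.91 [198.016  63.024  89.472  96.72 ]
[241.00621837 118.27433894] [247.89862058 116.66718137]
```

View pics/w1.png

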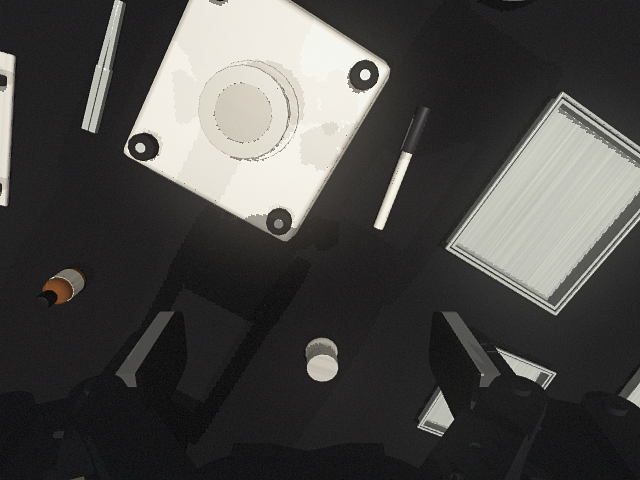

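```bash
cat >> h.py <<'E'
from scipy.optimize import least_squares
def capfit(cams=('top','scene','wrist'),z0=83,x0=(614,1),lab='cap',r=32,h=36):
    a=np.linspace(0,2*np.pi,120);out={}
    C=[np.c_[r*np.cos(a),r*np.sin(a),0*a+q] for q in(z0,z0+h)];C=np.vstack(C)
    for c in cams:
        s=snapshot(c)
        for t in finder.trace(lab,c)[:3]:
            b=np.array(t['box'])*[640,480,640,480];b=np.r_[b[:2],b[:2]+b[2:]]
            def f(p):
                P=np.array([proj(s,q) for q in C+[p[0],p[1],0]]);return np.r_[P.min(0),P.max(0)]-b
            k=least_squares(f,x0);print(c,lab,round(t['confidence'],2),k.x.round(1),k.fun.round(1))
E
python3 -c "
from h import *
capfit()"
```

```text
top cap 0.49 [623.9  12.9] [-5.5 -9.6  5.7  9.7]
scene cap 0.82 [627.1   3.1] [-1.4 -0.4  1.4  0.3]
wrist cap 0.62 [616.8   1.2] [-1.8  0.4  2.  -0.4]
```

Emit:
{"op": "send_rows", "data": {
  "steps": [
    [[0.4,0.5,-0.4],[0,0,0.17]],
    [[0.8,1,-0.8],[0,0,0.34]],
    [[1.2,1.5,-1.2],[0,0,0.51]],
    [[1.5,2,-1.6],[0,0,0.68]],
    [[1.69,2.22,-2],[0,0,0.85]],
    [[1.69,2.22,-2.4],[0,0,1.03]],
    [[1.69,2.22,-3],[0,0,1.03]],
    [[1.69,2.22,-3.5],[0,0,1.03]],
    [[1.69,2.22,-3.8],[0,0,1.03]],
    [[1.69,2.22,-3.8],[0,0,1.03]]
  ]
}}

```text
time: 5.38
tool_pos: [615.6, 1.9, 169.6]
tcp_rot: [-179.9, 0.0, 78.1]
ft_force: [-0.4, -0.0, 0.3]
finger_gap: 85.7
grip_force: 0.0
```

```bash
python3 - <<'E'
from h import *
capfit(('wrist',));print(sense()['tool_pos'],sense()['tcp_rot'])
E
```

```text
wrist cap 0.91 [615.8   1.1] [-2.2 -1.5  2.2  1.8]
[616.55153416   1.8436662  171.25781158] [ 1.79958955e+02 -6.19542897e-03  7.81516655e+01]
```

Emit:
{"op": "send_rows", "data": {
  "steps": [
    [[0,0,-0.8],[0,0,0]],
    [[0,0,-1.6],[0,0,0]],
    [[0,0,-2.2],[0,0,0]],
    [[0,0,-2.6],[0,0,0]],
    [[0,0,-2.8],[0,0,0]],
    [[0,0,-2.8],[0,0,0]],
    [[0,0,-2.8],[0,0,0]]
  ]
}}

```text
time: 6.35
tool_pos: [616.9, 1.9, 87.7]
tcp_rot: [179.9, -0.0, 78.2]
ft_force: [0.4, -0.8, -0.2]
finger_gap: 85.8
grip_force: 0.0
```

Emit:
{"op": "send_rows", "data": {
  "steps": [
    [[0,0,0],[0,0,0]],
    [[0,0,0],[0,0,0]],
    [[0,0,0],[0,0,0]],
    [[0,0,0],[0,0,0]],
    [[0,0,0],[0,0,0]],
    [[0,0,0],[0,0,0]],
    [[0,0,0],[0,0,0]],
    [[0,0,0],[0,0,0]]
  ],
  "fingers": 1,
  "squeeze": 35
}}

```text
time: 7.35
tool_pos: [617.0, 1.9, 87.8]
tcp_rot: [179.9, -0.0, 78.2]
ft_force: [-0.3, -0.4, 5.7]
finger_gap: 63.1
grip_force: 39.0
```

Emit:
{"op": "send_rows", "data": {
  "steps": [
    [[0,0,0.08],[0.004,0.019,0]],
    [[0,0,0.14],[0.012,0.059,0]],
    [[0,0,0.2],[0.021,0.098,0]],
    [[0,0,0.25],[0.031,0.147,0]],
    [[0,0,0.28],[0.042,0.2,0]],
    [[0,0,0.28],[0.042,0.2,0]],
    [[0,0,0.28],[0.042,0.2,0]],
    [[0,0,0.28],[0.042,0.2,0]]
  ]
}}

```text
time: 8.35
tool_pos: [616.9, 1.7, 94.9]
tcp_rot: [-168.4, -0.0, 78.2]
ft_force: [6.4, -1.5, -4.8]
finger_gap: 62.8
grip_force: 39.5
```

```bash
python3 - <<'E'
from h import *
s=snapshot('scene');I=s['img'];cv2.imwrite('pics/tilt.png',cv2.cvtColor(cv2.resize(I[190:330,260:430],None,fx=3.5,fy=3.5,interpolation=2),4))
E
```

```text
(no output)
```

View pics/tilt.png

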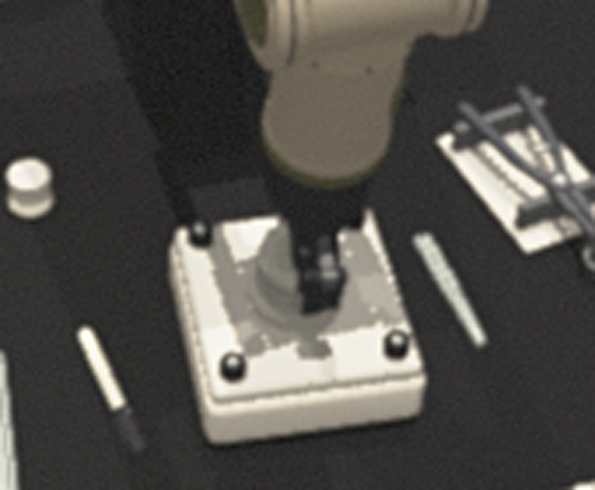

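Emit:
{"op": "send_rows", "data": {
  "steps": [
    [[0,0,0.06],[0.005,0.025,0]],
    [[0,0,0.1],[0.01,0.05,0]],
    [[0,0,0.1],[0.01,0.05,0]],
    [[0,0,0.4],[0.005,0.02,0]],
    [[0,0,0.8],[-0.02,-0.1,0]],
    [[0,0,1.4],[-0.042,-0.2,0]],
    [[0,0,2.2],[-0.042,-0.2,0]],
    [[0,0,2.6],[-0.042,-0.2,0]],
    [[0,0,2.6],[-0.042,-0.2,0]]
  ]
}}

```text
time: 9.52
tool_pos: [616.9, 1.9, 174.2]
tcp_rot: [179.9, -0.0, 78.2]
ft_force: [0.2, -0.3, -1.1]
finger_gap: 63.1
grip_force: 40.6
```

```bash
python3 - <<'E'
from h import *
for c in('scene','top'):
    s=snapshot(c)
    for n,z in(('tray',0),('groove',92)):
        for r in finder.pinpoint(n,c)[:2]:
            u,v=np.array(r['at'])*[640,480]; print(c,n,round(r['confidence'],2),u,v,atz(s,u,v,z).round(1))
    if c=='scene':
      I=s['img'];cv2.imwrite('pics/lift.png',cv2.cvtColor(cv2.resize(I[190:330,260:430],None,fx=3.5,fy=3.5,interpolation=2),4))
s=snapshot('wrist');save(s,'w2')
for n,z in(('tray',0),('groove',92)):
    for r in finder.pinpoint(n,'wrist')[:2]:
        u,v=np.array(r['at'])*[640,480]; print('w',n,round(r['confidence'],2),u,v,atz(s,u,v,z).round(1))
E
```

```text
scene tray 0.97 201.024 263.904 [ 380.9 -350.3    0. ]
scene tray 0.8 134.528 294.288 [ 428.7 -546.4    0. ]
scene groove 0.63 342.976 270.81600000000003 [623.5  -5.1  92. ]
top tray 0.92 423.10400000000004 206.304 [ 620.7 -302.2    0. ]
top tray 0.69 523.52 285.024 [ 422.5 -549.5    0. ]
w groove 0.71 310.272 249.984 [6.16e+02 4.00e-01 9.20e+01]
```

View pics/lift.png

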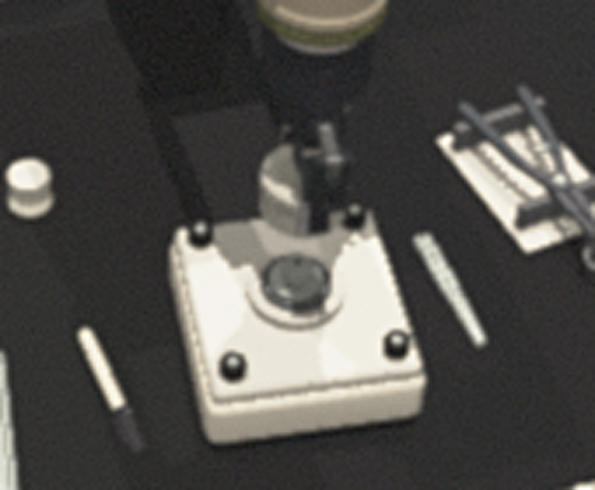

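Emit:
{"op": "send_rows", "data": {
  "steps": [
    [[0,-0.8,0],[0,0,0]],
    [[0,-2.2,0],[0,0,0]],
    [[0,-3.7,0],[0,0,0]],
    [[0,-5.2,0],[0,0,0]],
    [[0,-6.7,0],[0,0,0]],
    [[0,-8.2,0],[0,0,0]],
    [[0,-9.5,0],[0,0,0]],
    [[0.03,-10.33,-0.8],[0,0,0]],
    [[0.03,-10.33,-1.9],[0,0,0]],
    [[0.03,-10.33,-2.9],[0,0,0]]
  ]
}}

```text
time: 11.22
tool_pos: [616.8, -308.5, 84.7]
tcp_rot: [-180.0, -0.0, 78.1]
ft_force: [0.4, -0.1, -0.8]
finger_gap: 62.9
grip_force: 40.7
```

```bash
python3 - <<'E'
from h import *
S=sense();print(S['tool_pos'],S['tcp_rot'])
s=snapshot('wrist');save(s,'w3')
t=S['tool_pos']
# overlay model tray rim corners
I=cv2.cvtColor(s['img'],4)
for yaw in(-12,):
    R=cv2.getRotationMatrix2D((0,0),-yaw,1)[:,:2]
    P=[proj(s,[*(np.array([618,-308])+R@np.array(c)),18]) for c in((85,70),(85,-70),(-85,-70),(-85,70))]
    cv2.polylines(I,[np.int32(P)],True,(0,0,255),1)
cv2.imwrite('pics/w3.png',I)
E
```

```text
[ 616.80976667 -308.48520533   84.68968763] [-1.79971247e+02 -1.48748974e-02  7.81392286e+01]
```

View pics/w3.png

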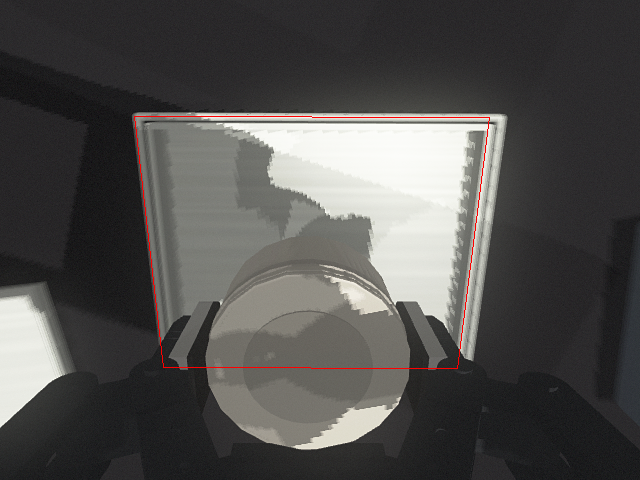

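Emit:
{"op": "send_rows", "data": {
  "steps": [
    [[0,0,-0.8],[0,0,0]],
    [[0,0,-1.5],[0,0,0]],
    [[0,0,-2.1],[0,0,0]],
    [[0,0,-2.4],[0,0,0]],
    [[0,0,-2.5],[0,0,0]],
    [[0,0,-2.5],[0,0,0]],
    [[0,0,-2.5],[0,0,0]]
  ]
}}

```text
time: 12.15
tool_pos: [617.8, -308.3, 12.2]
tcp_rot: [179.9, 0.0, 78.2]
ft_force: [0.5, -0.4, -0.3]
finger_gap: 62.9
grip_force: 40.6
```

Emit:
{"op": "send_rows", "data": {
  "steps": [
    [[0,0,-0.02],[0,0,0]],
    [[0,0,-0.04],[0,0,0]],
    [[0,0,-0.06],[0,0,0]],
    [[0,0,-0.06],[0,0,0]]
  ]
}}

```text
time: 12.65
tool_pos: [617.1, -307.9, 9.3]
tcp_rot: [-180.0, -0.0, 78.2]
ft_force: [-0.3, 0.2, -0.9]
finger_gap: 62.9
grip_force: 40.6
```

Emit:
{"op": "send_rows", "data": {
  "steps": [
    [[0,0,-0.03],[0,0,0]],
    [[0,0,-0.06],[0,0,0]],
    [[0,0,-0.06],[0,0,0]],
    [[0,0,-0.06],[0,0,0]]
  ]
}}

```text
time: 13.15
tool_pos: [617.3, -308.0, 7.9]
tcp_rot: [180.0, 0.0, 78.2]
ft_force: [-1.5, 1.2, 3.3]
finger_gap: 62.9
grip_force: 40.9
```

Emit:
{"op": "send_rows", "data": {
  "steps": [
    [[0,0,0],[0,0,0]],
    [[0,0,0],[0,0,0]],
    [[0,0,0],[0,0,0]],
    [[0,0,0],[0,0,0]],
    [[0,0,0],[0,0,0]],
    [[0,0,0],[0,0,0]],
    [[0,0,0],[0,0,0]],
    [[0,0,0],[0,0,0]]
  ],
  "fingers": 0
}}

```text
time: 14.15
tool_pos: [617.2, -307.9, 7.5]
tcp_rot: [180.0, -0.0, 78.2]
ft_force: [-0.1, 0.7, -0.5]
finger_gap: 85.6
grip_force: 0.0
```

Emit:
{"op": "send_rows", "data": {
  "steps": [
    [[0,0,0.3],[0,0,0]],
    [[0,0,0.8],[0,0,0]],
    [[0,0,1.6],[0,0,0]],
    [[0,0,2.6],[0,0,0]],
    [[0,0,3.8],[0,0,0]],
    [[0,0,5.2],[0,0,0]],
    [[0,0,6.2],[0,0,0]],
    [[0,0,6.7],[0,0,0]]
  ]
}}

```text
time: 15.15
tool_pos: [618.2, -308.6, 212.7]
tcp_rot: [179.7, 0.1, 78.2]
ft_force: [0.4, 0.1, -0.4]
finger_gap: 85.3
grip_force: 0.0
```

```bash
python3 - <<'E'
from h import *
capfit(('wrist','top'),z0=3,x0=(617,-308))
s=snapshot('wrist');save(s,'w4')
for r in finder.trace('tray','wrist')[:2]:
        m=r['mask'].astype(np.uint8);c=max(cv2.findContours(m,0,1)[0],key=cv2.contourArea).reshape(-1,2)
        p=np.array([atz(s,u,v,18)[:2] for u,v in c],np.float32)
        print(round(r['confidence'],2),np.median(c,0),[np.round(q,1) for q in cv2.minAreaRect(p)])
print(sense()['tool_pos'])
E
```

```text
wrist cap 0.91 [ 615.6 -306.6] [-1.2 -0.1  1.2  0.2]
top cap 0.58 [ 614.2 -315.1] [-4.6 -3.5  4.5  3.5]
0.91 [ 68. 291.] [array([ 394.4, -345.5]), array([111.7, 134.7]), np.float64(84.4)]
0.76 [314. 193.] [array([ 620.6, -311.6]), array([151. , 179.9]), np.float64(77.9)]
[ 616.28877917 -307.44770981  206.25903215]
```

Emit:
{"op": "send_rows", "data": {
  "steps": [
    [[-0.2,0.8,0.1],[0,0,-0.1]],
    [[-0.5,2.2,0.2],[0,0,-0.24]],
    [[-0.8,3.7,0.3],[0,0,-0.38]],
    [[-1.1,5.2,0.4],[0,0,-0.52]],
    [[-1.5,6.7,0.5],[0,0,-0.66]],
    [[-1.8,8.2,0.6],[0,0,-0.8]],
    [[-2.1,9.7,0.7],[0,0,-0.94]],
    [[-2.4,11.2,0.8],[0,0,-1.08]],
    [[-2.7,12.7,0.8],[0,0,-1.22]],
    [[-3,14.2,0.8],[0,0,-1.36]]
  ]
}}

```text
time: 16.7
tool_pos: [526.0, 119.4, 231.0]
tcp_rot: [180.0, 0.1, 0.0]
ft_force: [0.2, -0.2, 0.5]
finger_gap: 85.4
grip_force: 0.0
```

Emit:
{"op": "send_rows", "data": {
  "steps": [
    [[-0.3,1.4,0],[0,0,0]],
    [[-0.6,2.8,0],[0,0,0]],
    [[-0.9,4,0],[0,0,0]],
    [[-1.1,4.9,0],[0,0,0]],
    [[-1.2,5.3,0],[0,0,0]],
    [[-1.2,5.3,0],[0,0,0]],
    [[-1.2,5.3,0],[0,0,0]]
  ]
}}

```text
time: 17.58
tool_pos: [491.4, 276.0, 232.1]
tcp_rot: [180.0, 0.0, 0.2]
ft_force: [-0.2, 0.2, 0.2]
finger_gap: 85.5
grip_force: 0.0
```

```bash
python3 - <<'E'
from h import *
S=sense();print(S['tool_pos'],S['tcp_rot'],S['joint_pos'].round(0))
s=snapshot('wrist');save(s,'w5')
Z=dict(pliers=40,grips=40,ring_mid=22,rest=0)
for c in('wrist','top'):
    q=s if c=='wrist' else snapshot(c)
    for n,z in Z.items():
        for r in finder.pinpoint(n,c)[:2]:
            u,v=np.array(r['at'])*[640,480]; print(c,n,round(r['confidence'],2),u.round(),v.round(),atz(q,u,v,z).round(1))
r=finder.trace('pliers','wrist')
for t in r[:2]:
    m=t['mask'];v,u=np.nonzero(m);p=np.array([atz(s,a,b,40)[:2] for a,b in zip(u,v)])
    # symmetric axis: midline of extents at each x
    L=[]
    for x in range(420,640,8):
        k=p[abs(p[:,0]-x)<3]
        if len(k)>20: L.append((x,k[:,1].min().round(1),k[:,1].max().round(1)))
    print(t['confidence'],L)
E
```

```text
[491.38069548 276.029052   232.147857  ] [1.79960080e+02 2.69448589e-02 2.30952149e-01] [ 24.   2.  91.  -0.  87. 114.]
wrist pliers 0.66 311.0 117.0 [557.2 273.6  40. ]
wrist ring_mid 0.8 308.0 18.0 [628.3 276.1  22. ]
top pliers 0.91 189.0 229.0 [554.3 281.5  40. ]
top grips 0.89 191.0 260.0 [477.  275.6  40. ]
top grips 0.26 244.0 213.0 [594.6 147.7  40. ]
top ring_mid 0.92 196.0 204.0 [620.9 271.   22. ]
top rest 0.93 192.0 210.0 [607.9 285.4   0. ]
top rest 0.57 304.0 207.0 [ 6.167e+02 -1.000e-01  0.000e+00]
0.77 [(444, np.float64(235.7), np.float64(305.3)), (452, np.float64(235.9), np.float64(304.3)), (460, np.float64(237.1), np.float64(303.3)), (468, np.float64(239.0), np.float64(303.1)), (476, np.float64(240.2), np.float64(302.1)), (484, np.float64(242.1), np.float64(301.2)), (492, np.float64(243.2), np.float64(299.4)), (500, np.float64(245.1), np.float64(299.2)), (508, np.float64(246.1), np.float64(298.4)), (516, np.float64(248.0), np.float64(297.4)), (524, np.float64(249.8), np.float64(296.5)), (532, np.float64(252.4), np.float64(293.3)), (540, np.float64(255.7), np.float64(290.8)), (548, np.float64(259.0), np.float64(287.7)), (556, np.float64(262.3), np.float64(284.6)), (564, np.float64(263.2), np.float64(285.3)), (572, np.float64(264.1), np.float64(285.3)), (580, np.float64(264.9), np.float64(285.2)), (588, np.float64(265.1), np.float64(284.5)), (596, np.float64(267.4), np.float64(283.7)), (604, np.float64(267.5), np.float64(283.7)), (612, np.float64(268.3), np.float64(283.6)), (620, np.float64(263.5), np.float64(289.4)), (628, np.float64(262.1), np.float64(290.8)), (636, np.float64(263.0), np.float64(290.0))]
```

View pics/w5.png

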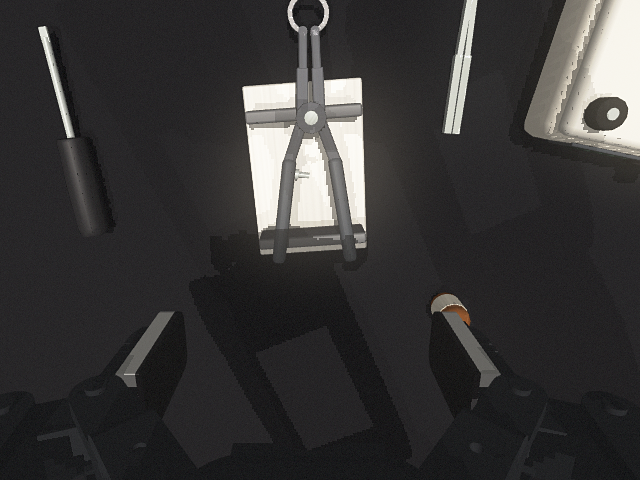

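Emit:
{"op": "send_rows", "data": {
  "steps": [
    [[-0.1,-0.05,-0.8],[0,0,0.03]],
    [[-0.28,-0.16,-2.2],[0,0,0.03]],
    [[-0.28,-0.16,-3.7],[0,0,0.03]],
    [[-0.28,-0.16,-5],[0,0,0.03]],
    [[-0.28,-0.16,-6],[0,0,0.03]],
    [[-0.28,-0.16,-6.7],[0,0,0.03]],
    [[-0.28,-0.16,-7],[0,0,0.03]],
    [[-0.28,-0.16,-7.13],[0,0,0.03]],
    [[-0.28,-0.16,-7.13],[0,0,0.03]],
    [[-0.28,-0.16,-7.13],[0,0,0.03]]
  ]
}}

```text
time: 19.38
tool_pos: [483.6, 272.6, 19.7]
tcp_rot: [-180.0, -0.1, 2.0]
ft_force: [-0.4, 0.6, 0.7]
finger_gap: 85.3
grip_force: 0.0
```

Emit:
{"op": "send_rows", "data": {
  "steps": [
    [[0,0,0],[0,0,0]],
    [[0,0,0],[0,0,0]],
    [[0,0,0],[0,0,0]],
    [[0,0,0],[0,0,0]],
    [[0,0,0],[0,0,0]],
    [[0,0,0],[0,0,0]],
    [[0,0,0],[0,0,0]],
    [[0,0,0],[0,0,0]],
    [[0,0,0],[0,0,0]],
    [[0,0,0],[0,0,0]]
  ],
  "fingers": 1,
  "squeeze": 70
}}

```text
time: 20.62
tool_pos: [484.1, 273.0, 21.1]
tcp_rot: [-179.9, -0.2, 2.0]
ft_force: [-4.3, -0.9, 15.1]
finger_gap: 31.9
grip_force: 69.5
```

Emit:
{"op": "send_rows", "data": {
  "steps": [
    [[0,0,0],[0,0,0]],
    [[0,0,0],[0,0,0]],
    [[0,0,0],[0,0,0]],
    [[0,0,0],[0,0,0]]
  ]
}}

```text
time: 21.12
tool_pos: [484.1, 273.0, 21.0]
tcp_rot: [-179.9, -0.2, 2.0]
ft_force: [-4.5, -2.6, 15.1]
finger_gap: 31.7
grip_force: 69.5
```

```bash
python3 - <<'E'
from h import *
s=snapshot('wrist');cv2.imwrite('pics/w6.png',cv2.cvtColor(s['img'],4))
q=snapshot('scene');cv2.imwrite('pics/s6.png',cv2.cvtColor(cv2.resize(q['img'][190:300,360:480],(800,733),interpolation=2)[:600],4))
E
```

```text
(no output)
```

View pics/w6.png

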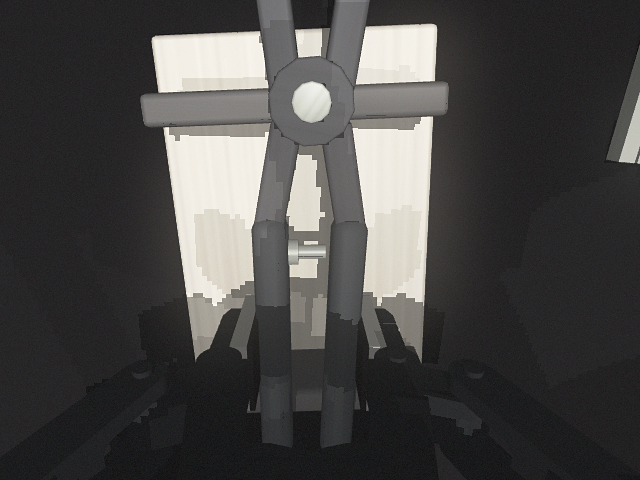

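Emit:
{"op": "send_rows", "data": {
  "steps": [
    [[0,0,0.1],[0,0,0]],
    [[0,0,0.3],[0,0,0]],
    [[0,0,0.7],[0,0,0]],
    [[0,0,1.3],[0,0,0]],
    [[0,0,2.1],[0,0,0]],
    [[0,0,2.9],[0,0,0]],
    [[0,0,3.6],[0,0,0]],
    [[0,0,4.2],[0,0,0]],
    [[0,0,4.5],[0,0,0]],
    [[0,0,4.5],[0,0,0]]
  ]
}}

```text
time: 22.48
tool_pos: [483.2, 272.4, 154.4]
tcp_rot: [-180.0, -0.1, 2.0]
ft_force: [0.4, 0.3, -2.7]
finger_gap: 31.4
grip_force: 69.3
```

Emit:
{"op": "send_rows", "data": {
  "steps": [
    [[0,0,0],[0,0,0]],
    [[0,0,0],[0,0,0]],
    [[0,0,0],[0,0,0]]
  ]
}}

```text
time: 22.85
tool_pos: [482.4, 272.1, 152.9]
tcp_rot: [180.0, 0.1, 2.0]
ft_force: [0.4, -0.1, -1.8]
finger_gap: 31.5
grip_force: 69.3
```

```bash
python3 - <<'E'
from h import *
S=sense();print(S['tool_pos'],S['tcp_rot'],S['grip_force'],S['finger_gap'],S['ft_force'],S['wrist_torque'])
z=S['tool_pos'][2]
for c in('scene','top','wrist'):
    q=snapshot(c)
    if c!='top': save(q,c+'7')
    for n,dz in(('pliers',20),('ring_mid',2),('grips',20)):
        for r in finder.pinpoint(n,c)[:1]:
            u,v=np.array(r['at'])*[640,480]; print(c,n,round(r['confidence'],2),u.round(),v.round(),atz(q,u,v,z+dz).round(1))
E
python3 - <<'E'
import cv2,numpy as np
a=cv2.imread('pics/scene7.png')[130:300,340:540];b=cv2.imread('pics/wrist7.png')
cv2.imwrite('pics/c7.png',np.hstack([cv2.resize(a,(400,340),interpolation=2),cv2.resize(b,(400,340))]))
E
```

```text
[482.40394405 272.0873681  152.92204271] [1.79974838e+02 6.46615810e-02 1.99726874e+00] 69.33562874794006 31.47536536487683 [ 0.37218983 -0.08737796 -1.83347601] [ 0.006351    0.10049409 -0.01441687]
scene pliers 0.78 428.0 212.0 [570.6 269.9 172.9]
scene ring_mid 0.8 445.0 230.0 [635.4 291.4 154.9]
scene grips 0.91 412.0 195.0 [489.5 265.5 172.9]
top pliers 0.78 176.0 218.0 [560.  277.3 172.9]
top ring_mid 0.84 181.0 191.0 [626.  273.6 154.9]
top grips 0.8 176.0 253.0 [481.5 274.8 172.9]
wrist pliers 0.91 311.0 103.0 [558.8 274.4 172.9]
```

View pics/c7.png

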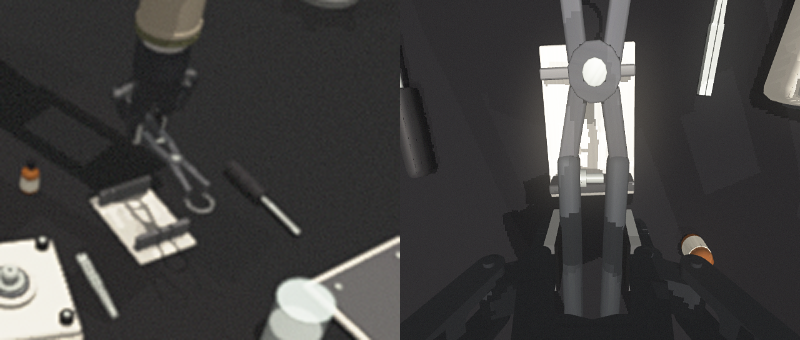

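Emit:
{"op": "send_rows", "data": {
  "steps": [
    [[0.2,-0.6,0.3],[0,0,0]],
    [[0.5,-1.7,0.6],[0,0,0]],
    [[0.8,-2.8,0.9],[0,0,0]],
    [[1.2,-3.9,1.2],[0,0,0]],
    [[1.5,-5,1.2],[0,0,0]],
    [[1.8,-6,1.2],[0,0,0]],
    [[2,-6.6,1.2],[0,0,0]],
    [[2.1,-6.9,1.2],[0,0,0]],
    [[2.1,-6.9,1.2],[0,0,0]],
    [[2.1,-6.9,1.2],[0,0,0]]
  ]
}}

```text
time: 24.7
tool_pos: [545.6, 66.1, 189.6]
tcp_rot: [-180.0, 0.0, 2.0]
ft_force: [0.0, -0.6, -1.9]
finger_gap: 31.6
grip_force: 69.4
```

```bash
python3 - <<'E'
from h import *
S=sense();t=S['tool_pos'];print(t,S['tcp_rot'],S['qd'].round(1))
s=snapshot('wrist');save(s,'w8');z=t[2]+19
for n,zz in(('pliers',z),('groove',92)):
    for r in finder.pinpoint(n,'wrist')[:2]:
        u,v=np.array(r['at'])*[640,480]; print(n,round(r['confidence'],2),u.round(1),v.round(1),atz(s,u,v,zz).round(1))
for r in finder.trace('pliers','wrist')[:1]:
    v,u=np.nonzero(r['mask']);p=np.array([atz(s,a,b,z)[:2] for a,b in zip(u,v)])-t[:2]
    print([(x,k[:,1].min().round(1),k[:,1].max().round(1)) for x in range(-10,120,6) if len(k:=p[abs(p[:,0]-x)<2])>10])
# pivot button (bright disc) and pin circles
g=cv2.cvtColor(s['img'],cv2.COLOR_RGB2GRAY)
c=proj(s,[616,1,110]);print('pin top expected',c, 'washer',proj(s,[616,1,92]))
x0,y0=int(c[0])-110,max(0,int(c[1])-110);R=g[y0:y0+220,x0:x0+220]
for rad,zz in((10,110),(21,92),(38,83)):
    f=420*rad/(np.array(s['pose'])[2,3]-zz)
    h=cv2.HoughCircles(cv2.medianBlur(R,3),cv2.HOUGH_GRADIENT,1.5,10,param1=80,param2=15,minRadius=int(f*.88),maxRadius=int(f*1.15))
    if h is not None:
        for a in h[0][:3]: print(rad,f.round(1),a+[x0,y0,0],atz(s,a[0]+x0,a[1]+y0,zz).round(1))
E
```

```text
[545.56786078  66.06346035 189.59453424] [-1.79978393e+02  1.36635861e-02  2.04120974e+00] [ 0.3 -0.1  0.1 -0.1 -0.  -0.1]
pliers 0.8 310.7 99.6 [622.6  68.2 208.6]
groove 0.64 433.6 117.5 [ 6.165e+02 -4.000e-01  9.200e+01]
[(-10, np.float64(-16.1), np.float64(16.1)), (-4, np.float64(-16.0), np.float64(16.2)), (2, np.float64(-15.9), np.float64(16.5)), (8, np.float64(-16.3), np.float64(17.5)), (14, np.float64(-16.4), np.float64(17.8)), (20, np.float64(-16.4), np.float64(18.1)), (26, np.float64(-16.5), np.float64(18.1)), (32, np.float64(-16.5), np.float64(18.4)), (38, np.float64(-16.5), np.float64(18.7)), (44, np.float64(-15.4), np.float64(17.8)), (50, np.float64(-14.0), np.float64(16.9)), (56, np.float64(-12.7), np.float64(15.7)), (62, np.float64(-11.4), np.float64(14.8)), (68, np.float64(-10.4), np.float64(14.0)), (74, np.float64(-9.8), np.float64(13.8)), (80, np.float64(-9.6), np.float64(14.1)), (86, np.float64(-10.3), np.float64(15.3)), (92, np.float64(-10.9), np.float64(16.1)), (98, np.float64(-11.8), np.float64(17.1)), (104, np.float64(-11.6), np.float64(-3.5))]
pin top expected [440.86888023 119.54338927] washer [430.97689771 118.28196145]
10 18.9 [441.75       119.25        20.04999924] [6.162e+02 6.000e-01 1.100e+02]
10 18.9 [440.25        93.75        20.04999924] [628.4   2.9 110. ]
10 18.9 [417.75       131.25        20.04999924] [609.8  12.1 110. ]
21 36.8 [431.25       114.75        41.15000153] [617.9   1.1  92. ]
21 36.8 [420.75       126.75        41.15000153] [611.3   6.1  92. ]
21 36.8 [422.25 108.75  39.5 ] [620.8   6.4  92. ]
38 64.2 [434.25       117.75        72.05000305] [616.1  -3.4  83. ]
38 64.2 [422.25       110.25        57.04999924] [620.    3.9  83. ]
38 64.2 [410.25       119.25        58.84999847] [614.8  10.2  83. ]
```

Emit:
{"op": "send_rows", "data": {
  "steps": [
    [[-0.5,-0.4,0],[0,0,0]],
    [[-1.2,-1,0],[0,0,0]],
    [[-1.9,-1.7,0],[0,0,0]],
    [[-2.4,-2.1,-0.3],[0,0,0]],
    [[-2.58,-2.32,-0.9],[0,0,0]],
    [[-2.58,-2.32,-1.5],[0,0,0]],
    [[-2.58,-2.32,-2],[0,0,0]],
    [[-2.58,-2.32,-2.15],[0,0,0]],
    [[-2.58,-2.32,-2.15],[0,0,0]],
    [[-2.58,-2.32,-2.15],[0,0,0]]
  ]
}}

```text
time: 26.15
tool_pos: [469.0, -4.3, 125.8]
tcp_rot: [180.0, -0.1, 2.0]
ft_force: [0.5, -0.0, -2.0]
finger_gap: 31.6
grip_force: 69.4
```

Emit:
{"op": "send_rows", "data": {
  "steps": [
    [[0,0,0],[0,0,0]],
    [[0,0,0],[0,0,0]]
  ]
}}

```text
time: 26.4
tool_pos: [468.7, -4.4, 125.6]
tcp_rot: [180.0, -0.0, 2.0]
ft_force: [0.2, 0.5, -2.3]
finger_gap: 31.4
grip_force: 69.4
```

```bash
python3 - <<'E'
from h import *
S=sense();t=S['tool_pos'];print(t,S['tcp_rot'],S['ft_force'],S['wrist_torque'])
for c in('scene','top'):
    q=snapshot(c);save(q,c+'9')
    e=[616.2,.6,t[2]+1]
    print(c,'model ring',proj(q,e).round(1),'groove',proj(q,[616.2,.6,92]).round(1))
    for n,zz in(('ring_mid',t[2]+1),('groove',92)):
        for r in finder.pinpoint(n,c)[:2]:
            u,v=np.array(r['at'])*[640,480]; print(n,round(r['confidence'],2),u.round(1),v.round(1),atz(q,u,v,zz).round(1))
E
```

```text
[468.67246403  -4.40280017 125.56659686] [ 1.79993348e+02 -4.49467484e-02  1.98977901e+00] [ 0.18735754  0.4895591  -2.25615332] [0.00639991 0.15276795 0.01671546]
scene model ring [344.5 259.7] groove [343.8 268.3]
ring_mid 0.66 347.3 260.6 [621.6   6.3 126.6]
groove 0.88 342.8 269.9 [620.4  -4.3  92. ]
groove 0.25 390.7 273.5 [677.  111.3  92. ]
top model ring [301.8 197.8] groove [302.5 200.7]
ring_mid 0.66 303.5 199.3 [612.8  -3.2 126.6]
groove 0.84 304.1 202.4 [612.   -3.3  92. ]
```

Emit:
{"op": "send_rows", "data": {
  "steps": [
    [[0,0.03,-0.15],[0,0,0]],
    [[0,0.03,-0.3],[0,0,0]],
    [[0,0.03,-0.42],[0,0,0]],
    [[0,0.03,-0.48],[0,0,0]],
    [[0,0.03,-0.52],[0,0,0]],
    [[0,0.03,-0.56],[0,0,0]],
    [[0,0.03,-0.6],[0,0,0]],
    [[0,0.03,-0.6],[0,0,0]]
  ]
}}

```text
time: 27.7
tool_pos: [468.3, -3.5, 107.1]
tcp_rot: [-180.0, 0.0, 2.0]
ft_force: [0.2, 0.1, -1.6]
finger_gap: 31.5
grip_force: 69.4
```

Emit:
{"op": "send_rows", "data": {
  "steps": [
    [[0,0,-0.03],[0,0,0]],
    [[0,0,-0.06],[0,0,0]],
    [[0,0,-0.08],[0,0,0]],
    [[0,0,-0.1],[0,0,0]],
    [[0,0,-0.1],[0,0,0]]
  ]
}}

```text
time: 28.32
tool_pos: [468.4, -3.5, 104.1]
tcp_rot: [-180.0, 0.0, 2.0]
ft_force: [-0.2, 0.2, -1.1]
finger_gap: 31.5
grip_force: 69.4
```

Emit:
{"op": "send_rows", "data": {
  "steps": [
    [[0,0,-0.03],[0,0,0]],
    [[0,0,-0.06],[0,0,0]],
    [[0,0,-0.1],[0,0,0]],
    [[0,0,-0.13],[0,0,0]],
    [[0,0,-0.16],[0,0,0]],
    [[0,0,-0.16],[0,0,0]]
  ]
}}

```text
time: 29.08
tool_pos: [468.3, -3.4, 99.2]
tcp_rot: [-180.0, 0.0, 2.0]
ft_force: [-0.3, 0.5, -2.1]
finger_gap: 31.7
grip_force: 69.4
```

Emit:
{"op": "send_rows", "data": {
  "steps": [
    [[0,0,-0.03],[0,0,0]],
    [[0,0,-0.06],[0,0,0]],
    [[0,0,-0.1],[0,0,0]],
    [[0,0,-0.13],[0,0,0]],
    [[0,0,-0.13],[0,0,0]],
    [[0,0,-0.13],[0,0,0]]
  ]
}}

```text
time: 29.82
tool_pos: [468.4, -3.5, 95.5]
tcp_rot: [-180.0, -0.0, 2.0]
ft_force: [1.0, 0.1, -2.1]
finger_gap: 31.5
grip_force: 69.4
```

Emit:
{"op": "send_rows", "data": {
  "steps": [
    [[0,0,-0.03],[0,0,0]],
    [[0,0,-0.06],[0,0,0]],
    [[0,0,-0.08],[0,0,0]],
    [[0,0,-0.08],[0,0,0]],
    [[0,0,-0.08],[0,0,0]]
  ]
}}

```text
time: 30.45
tool_pos: [468.4, -3.5, 93.0]
tcp_rot: [-180.0, -0.0, 2.0]
ft_force: [-0.2, -0.0, -2.2]
finger_gap: 31.8
grip_force: 69.4
```

Emit:
{"op": "send_rows", "data": {
  "steps": [
    [[0,0,-0.03],[0,0,0]],
    [[0,0,-0.04],[0,0,0]],
    [[0,0,-0.04],[0,0,0]],
    [[0,0,-0.04],[0,0,0]]
  ]
}}

```text
time: 30.95
tool_pos: [468.5, -3.5, 91.9]
tcp_rot: [180.0, -0.0, 2.0]
ft_force: [0.0, -0.1, -0.8]
finger_gap: 31.6
grip_force: 69.5
```

Emit:
{"op": "send_rows", "data": {
  "steps": [
    [[0,0,-0.015],[0,0,0]],
    [[0,0,-0.03],[0,0,0]],
    [[0,0,-0.03],[0,0,0]],
    [[0,0,-0.03],[0,0,0]]
  ]
}}

```text
time: 31.45
tool_pos: [468.4, -3.5, 91.0]
tcp_rot: [180.0, -0.0, 2.0]
ft_force: [-0.4, -0.5, -1.0]
finger_gap: 31.5
grip_force: 69.6
```

Emit:
{"op": "send_rows", "data": {
  "steps": [
    [[0,0,-0.02],[0,0,0]],
    [[0,0,-0.03],[0,0,0]],
    [[0,0,-0.03],[0,0,0]],
    [[0,0,-0.03],[0,0,0]]
  ]
}}

```text
time: 31.95
tool_pos: [468.4, -3.5, 90.1]
tcp_rot: [-180.0, -0.0, 2.0]
ft_force: [-0.9, 0.0, -0.4]
finger_gap: 31.6
grip_force: 69.7
```

```bash
python3 - <<'E'
from h import *
F=[];T=[]
for i in range(4):
    s=snapshot('wrist');S=sense();F.append(S['ft_force']);T.append(S['wrist_torque'])
print(np.mean(F,0),np.mean(T,0),S['tool_pos'])
r=finder.pinpoint('pliers','wrist')[0];print(np.array(r['at'])*[640,480],r['confidence'])
E
```

```text
[-1.25273499  0.08325175  0.43942922] [ 0.0301189  -0.06257421 -0.03704007] [468.41478362  -3.47274461  90.06483597]
[313.28  100.704] 0.56
```

```bash
python3 -c "
from h import *
capfit(('top',),z0=3,x0=(617,-308));print(order.hand_in())"
```

```text
top cap 0.62 [ 616.  -307.6] [-0.3 -1.7  0.3  1.7]
top cap 0.37 [ 603.6 -142.4] [ -9.1  10.2   8.9 -10.5]
the job is handed in; nothing more can be done
None
```

I handed the job in; the result was not reported back. By measurement, the cap stands in the largest tray, and the squeezed pliers hold the ring around the pin, resting on the washer with about 2 N.

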